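# Raise the flanged hub on its cam lift and hold it at top lift

## Task

Two cam lifts stand on the bench, one carrying a flanged hub and the other a plain collar: raise the hub for tack welding by swinging up, by its roller handle, the lever of the lift that the hub is standing on, until the lever is straight up and the cam is at its highest, without throwing it over the top. The lever springs back, so finish still holding the handle there with the hub standing on its lifted table. Leave the other lift down and do not touch the hub, the collar or the other things on the bench.

Things in the scene. Friction and masses are not known exactly. Their poses are not given: they have to be found in the camera images.
- left_lift: the left cam lift (greater y), bolted down: grey base plate 140 x 130 x 10 mm with cheeks; origin at the centre of the plate's underside, on the bench. Its x points away from the robot, y to the lever's side, z up; yaw within 0.35 rad. A shaft along its y, 70 mm above the origin, carries the lever and an eccentric disc that lifts the steel table (120 x 110 x 8 mm) straight up
- left_lever (a joint): angle of the left cam lever, rad. 0: at rest on its stop, pointing to the robot (local -x), 0.25 rad below level. Grows as the handle swings up and away from the robot. 1.82: straight up, highest lift; beyond, the table sinks (stop at 2.4). Spring and load return it to 0 when let go: 4 to 8 N at the handle
- left_grip: handle of the left lever: level black roller, diameter 16, length 56 mm, spinning freely about the lift's y axis; origin at its centre, 120 mm from the shaft axis, 115 mm to local +y of the lift's origin, outboard of the flat lever bar (local y 75 to 85 mm). Centre 40 mm above the bench at rest, 190 mm with the lever upright
- left_top (a point): centre of the upper face of the left lift table: 96.5 mm above the bench when down, 114 mm at the highest lift
- right_lift: the right cam lift (smaller y), bolted down: grey base plate 140 x 130 x 10 mm with cheeks; origin at the centre of the plate's underside, on the bench. Its x points away from the robot, y to the lever's side, z up; yaw within 0.35 rad. A shaft along its y, 70 mm above the origin, carries the lever and an eccentric disc that lifts the steel table (120 x 110 x 8 mm) straight up
- right_lever (a joint): angle of the right cam lever, rad. 0: at rest on its stop, pointing to the robot (local -x), 0.25 rad below level. Grows as the handle swings up and away from the robot. 1.82: straight up, highest lift; beyond, the table sinks (stop at 2.4). Spring and load return it to 0 when let go: 4 to 8 N at the handle
- right_grip: handle of the right lever: level black roller, diameter 16, length 56 mm, spinning freely about the lift's y axis; origin at its centre, 120 mm from the shaft axis, 115 mm to local +y of the lift's origin, outboard of the flat lever bar (local y 75 to 85 mm). Centre 40 mm above the bench at rest, 190 mm with the lever upright
- right_top (a point): centre of the upper face of the right lift table: 96.5 mm above the bench when down, 114 mm at the highest lift
- hub: the flanged hub, bare steel, about 0.75 kg: flat round flange 84 mm across and 12 mm thick with four bolt holes, and a slightly tapered neck about 44 mm across rising to 45 mm; origin at the centre of its underside. It stands, neck up, on one of the two lift tables
- collar: a plain collar, bare steel: ring 76 mm outside, 52 mm inside, 40 mm high; origin at the centre of its underside. It stands on the other lift table
- wrench: wrench lying on the bench near the robot; a bystander, leave it alone
- hammer: hammer lying behind the lifts; a bystander, leave it alone
- screwdriver: screwdriver lying on the bench; a bystander, leave it alone
- tape: roll of tape lying flat, 90 mm across, 24 mm high; a bystander, leave it alone
- can: closed can, 66 mm across, 110 mm high; a bystander, leave it alone
- bar_end: square bar offcut 90 x 30 x 30 mm; a bystander, leave it alone
- mug: white mug, 80 mm across, 90 mm high; a bystander, leave it alone
There are look-alikes about, which are no part of the job. What is shaped like the hub but black or green is not meant.

How it is judged:
By the outcome, as a careful person would: the job done as asked, in the order asked, and still so for the second after the job is handed in, while the arm keeps its last pose, push and grip.
It also fails if it takes over 37 s, if anything falls off the work surface, if the arm or the gripper's body presses on something with over 40 N, if the wrist force passes 120 N, or if a joint passes its speed limit or range.

## Robot

A 6-joint arm with a two-finger parallel gripper is mounted at the origin on the work surface. World frame = base frame: x ahead of the robot, y to its left, z up, the work surface at z = 0. Lengths are in m, angles in rad, forces in N, time in s.
With the tool pointing down it reaches from about 0.3 to 0.775 m from the base axis. Payload 14.6 kg.
Tool frame: the origin (TCP) lies between the finger pads; the fingertips stand 11 mm ahead of it and the grasp point (between the pads) lies 8 mm behind it (tip_reach is the distance from the TCP to the fingertips, in m); z points along the fingers, y is the line along which they close (so a half turn about z gives the same grasp; the last joint's range is limited). The gripper opens to 94 mm and grips with 3 to 60 N. Pads are 16 mm wide; open, the fingers measure 119 mm over their backs; the gripper's body (75 mm by 177 mm) begins 78 mm behind the grasp point.
Start: joints at [1.102, 0.3, 1.521, -0, 1.321, -0.067], TCP at [0.215, 0.506, 0.216] pointing down, gripper open.
Joint ranges: [-3.03, 3.03], [-0.79, 2.21], [0.23, 2.52], [-1.04, 4.18], [0, 3.07], [-2.55, 2.55]. Speed limits (rad/s): [2.22, 2.22, 2.57, 3.14, 3.14, 3.14].

## Interface

Orientations are given as a unit quaternion [w, x, y, z].
In Python, from cell import * gives the robot as it stands. The module is installed in compiled form; this text tells all that it offers.
- The arm moves only by the tool carry_out, never from a script. Its argument "targets" is a list of rows, each a list of 7 numbers: the turn, a rotation vector about the world's x, y, z in degrees, then the shift along the world's x, y, z in cm, then the opening, from 0 (shut) to 1 (fully open). In form: [[rx, ry, rz, x, y, z, grip], ...]. A call has 1 to 8 rows; each row is the pose to reach, as a shift and turn from the pose commanded when the call began; what a row does not reach only later rows make up. A row lasts 1/8 s, in which the tool goes at most 62.5 mm and 10.7 degrees, less where a joint would pass 70% of its speed; a pose out of reach is approached as far as the arm can. A call with a gripper value outside its range is refused whole. The fingers move at their own pace and stop on an object; "grip_force" is the grip in N (left out, the last holds). Time passes only in rows, so rows that repeat a pose let the fingers close. It gives the time, the measured TCP pose, the force, the opening and the grip force at its end, in the units of the state.
- observe(): the state, without advancing time (a new reading comes with each control period).
- grab_frame(name): name is "scene" or "top" or "wrist"; returns the picture (384x512x3 uint8, blue, green, red); there is no depth.
- camera_model(name): a dict with "fov_y" (degrees; the focal length in pixels is half the picture's height over the tangent of half this angle, whatever the lens; pixels are square), "cx", "cy" (the principal point, pixels), "R" (3x3) and "t" (3): a world point X has camera coordinates R X + t. Camera axes: x right, y down, z forward; pixel columns grow to the right and rows downward; lengths in m; the calibration is good to about 2 mm. A picture is of the moment at which its call begins: read the wrist's pose just before it. camera_model takes no time and is no camera call; for the wrist camera it gives the pose at the moment of the call.
- job_done(): hands the job in; it is judged then, once.
The state is a dict: "t": time; "joint_pos": joint angles; "joint_vel": joint speeds; "joint_efforts": joint torques, N m; "tool_pos": TCP position; "ee_rot": TCP orientation; "ft_force": force on the tool from outside, world axes, zero at the start; "moment": the same for the moment, N m; "grip_width": opening from 0.0 (shut) to 1.0 (fully open); "gripper_force": force on a finger pad.
Only numpy, scipy, OpenCV 4.12 (cv2) and the standard library are available. Lean on these libraries where they do the work, as an engineer would, in place of code of your own. Each camera call takes 0.05 s, during which the arm holds its last target. There are 200 camera calls.

## Working session

There is one attempt and no reset: what is moved stays moved. The work goes in short steps, Python scripts to look and compute and a tool call to move; the robot and the scene stay as the last step left them, time stands still between calls to the robot, and variables do not carry over. Pictures are saved under pics/ and viewed, at most 10 in all, crops included, and the job is handed in when it is done.

Besides the shell and the picture viewer there is one more tool, called as name([rows], argument=value, ...), one row to a line, values as JSON. carry_out: Moves the arm, as the interface text tells. Its arguments: {"type":"object","properties":{"targets":{"type":"array","items":{"type":"array","items":{"type":"number"}}},"grip_force":{"type":"number"}},"required":["targets"]}

```bash
mkdir -p pics; cat > h.py <<'E'
from cell import *
import numpy as np, cv2
def K(n):
    m=camera_model(n); f=192/np.tan(np.radians(m['fov_y'])/2); return m,f
def ray(n,u,v,m=None):
    m=m or camera_model(n); f=192/np.tan(np.radians(m['fov_y'])/2)
    R=np.array(m['R']);t=np.array(m['t'])
    d=R.T@np.array([(u-m['cx'])/f,(v-m['cy'])/f,1]); return -R.T@t,d/np.linalg.norm(d)
def onz(n,u,v,z,m=None):
    c,d=ray(n,u,v,m); return c+d*(z-c[2])/d[2]
def proj(n,X,m=None):
    m=m or camera_model(n); f=192/np.tan(np.radians(m['fov_y'])/2)
    c=np.array(m['R'])@np.array(X)+np.array(m['t']); return np.array([m['cx']+f*c[0]/c[2],m['cy']+f*c[1]/c[2]])
def tri(rays):
    A=np.zeros((3,3));b=np.zeros(3)
    for c,d in rays:
        P=np.eye(3)-np.outer(d,d);A+=P;b+=P@c
    return np.linalg.solve(A,b)
E
python3 - <<'E'
from h import *
s=observe();print({k:np.round(v,3).tolist() for k,v in s.items()})
for n in("scene","top"):
    im=grab_frame(n);cv2.imwrite(f'pics/{n}0.png',im);m=camera_model(n);print(n,m['fov_y'],m['cx'],m['cy'],-np.array(m['R']).T@m['t'])
E
```

```text
{'t': 0.0, 'joint_pos': [1.102, 0.3, 1.522, 0.0, 1.321, -0.067], 'joint_vel': [0.001, 0.002, -0.001, -0.0, -0.003, 0.001], 'joint_efforts': [0.0, -53.18, -35.274, 0.071, 0.024, -0.0], 'tool_pos': [0.215, 0.506, 0.216], 'ee_rot': [-0.0, 0.2, 0.98, -0.001], 'ft_force': [0.337, -0.259, 0.652], 'moment': [-0.021, 0.031, 0.032], 'gripper_force': 0.0, 'grip_width': 1.0}
scene 43.29943000873396 262.8534106432409 186.24533819426733 [1.50864386 0.9322747  1.07970098]
top 50.45763461294984 252.82843387437475 191.24817871619433 [0.37576634 0.02912986 1.39745869]
```

View pics/scene0.png

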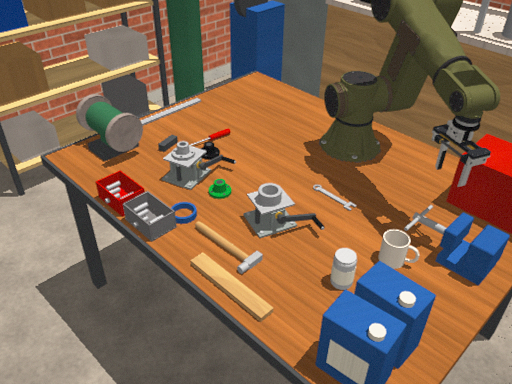

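View pics/top0.png

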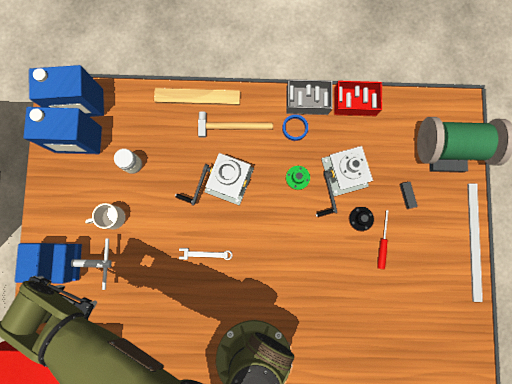

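The images show four hub-like candidates:
- Bare-steel flanged part on the right lift, top (352,162), scene (184,150).
- Green hub, top (298,177).
- Black hub, top (361,218).
- Plain collar on the left lift, top (229,172).

By the description I choose the right lift, whose handle is near top (326,212). I'll check that in a close crop.

```bash
python3 - <<'E'
import cv2,numpy as np
a=cv2.imread('pics/top0.png')[135:235,300:400];b=cv2.imread('pics/scene0.png')[120:220,150:250]
cv2.imwrite('pics/crop1.png',np.hstack([cv2.resize(x,(400,400),interpolation=cv2.INTER_CUBIC) for x in(a,b)]))
E
```

```text
(no output)
```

View pics/crop1.png

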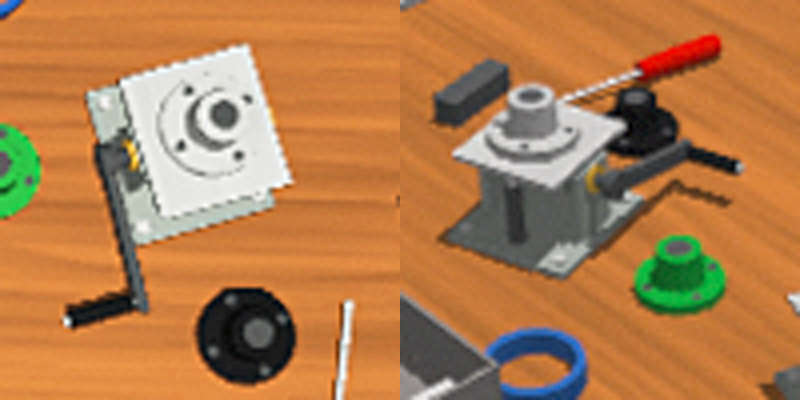

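The crop confirms it. The bare-steel flanged hub stands on the right lift's table. The lever runs to the handle, outer end at top (317,215) and scene (235,162), inner end at top (334,211). Now I'll measure it.

```bash
python3 - <<'E'
from h import *
im=cv2.imread('pics/top0.png').astype(int)
# handle mask: dark in the region
g=im.max(2); M=np.zeros(g.shape,np.uint8); M[200:222,312:340]=(g<70)[200:222,312:340]
ys,xs=np.nonzero(M);print(xs.min(),xs.max(),ys.min(),ys.max(),len(xs))
sat=im.max(2)-im.min(2); W=((im.min(2)>185)&(sat<25)).astype(np.uint8); W2=np.zeros_like(W);W2[140:195,320:380]=W[140:195,320:380]
W2=cv2.morphologyEx(W2,cv2.MORPH_OPEN,np.ones((3,3)))
c=max(cv2.findContours(W2,0,2)[0],key=cv2.contourArea);r=cv2.minAreaRect(c);print(r)
box=cv2.boxPoints(r);P=np.array([onz('top',*p,.0965) for p in box]);print('box',P.round(4).tolist(),'ctr',P.mean(0))
for i in range(4):
    e=P[(i+1)%4]-P[i];print(np.linalg.norm(e).round(4),np.degrees(np.arctan2(e[1],e[0])).round(2))
cr=lambda u,v:(300+u/4-.375,135+v/4-.375)
cs=lambda u,v:(150+(u-400)/4-.375,120+v/4-.375)
for nm,a,b in [('hout',(68,320),(740,168)),('hin',(138,302),(690,148)),('tabA',(165,218),(625,127)),('tabB',(120,80),(552,186)),('tabC',(248,43),(453,153)),('necktop',(222,117),(532,98))]:
    ra,rb=ray('top',*cr(*a)),ray('scene',*cs(*b));X=tri([ra,rb]);print(nm,X.round(4),(proj('top',X)-cr(*a)).round(1))
E
```

```text
317 333 200 216 81
((347.48980712890625, 169.84326171875), (39.62084197998047, 40.42087936401367), 72.25532531738281)
box [[0.6594, -0.2062, 0.0965], [0.7039, -0.3325, 0.0965], [0.5799, -0.3706, 0.0965], [0.5365, -0.2456, 0.0965]] ctr [ 0.6199018  -0.28871647  0.0965    ]
0.1339 -70.57
0.1297 -162.93
0.1323 109.15
0.129 17.75
hout [ 0.4746 -0.1972  0.0413] [-0.3  0.2]
hin [ 0.4898 -0.2538  0.0445] [-0.7  0.5]
tabA [ 0.5554 -0.267   0.0915] [-0.3  0.3]
tabB [ 0.6685 -0.2306  0.0965] [ 0. -0.]
tabC [ 0.701  -0.3344  0.0973] [-0.3  0.2]
necktop [ 0.6309 -0.3021  0.1398] [-0.1  0.1]
```

carry_out([
  [0,0,-6,2,-5.6,0,1],
  [0,0,-12,4,-11.2,0,1],
  [0,0,-18,6,-16.8,0,1],
  [0,0,-24,8,-22.4,0,1],
  [0,0,-30,10,-28,0,1],
  [0,0,-36,12,-33.6,0,1],
  [0,0,-43,14,-39.2,0,1],
  [0,0,-49.6,16,-44.8,0,1],
], grip_force=45)

```text
t: 1.1
tool_pos: [0.3753, 0.0563, 0.2166]
ee_rot: [0.0, 0.594, 0.805, 0.0]
ft_force: [0.6, 0.7, 0.2]
grip_width: 1.0
gripper_force: 0.0
```

carry_out([
  [0,0,0,2,-5.6,0,1],
  [0,0,0,4,-11.2,0,1],
  [0,0,0,6,-16.8,0,1],
  [0,0,0,8,-22.4,0,1],
  [0,0,0,10.7,-28,0,1],
  [0,0,0,10.7,-28,0,1],
  [0,0,0,10.7,-28,0,1],
])

```text
t: 1.98
tool_pos: [0.4817, -0.2214, 0.216]
ee_rot: [-0.001, 0.592, 0.806, -0.0]
ft_force: [0.3, 0.1, -0.2]
grip_width: 1.007
gripper_force: 0.0
```

```bash
python3 - <<'E'
from h import *
s=observe();m=camera_model('wrist');im=grab_frame('wrist');cv2.imwrite('pics/w0.png',im)
np.save('pics/w0.npy',m,allow_pickle=True)
print({k:np.round(v,4).tolist() for k,v in s.items()})
for X in [(.4819,-.2226,.04),(.4752,-.1985,.04),(.4914,-.2526,.04),(.628,-.3007,.0965)]:print(proj('wrist',X,m).round(1))
E
```

```text
{'t': 1.975, 'joint_pos': [-0.4999, 0.2568, 1.5771, 0.0001, 1.3089, -0.803], 'joint_vel': [0.0189, -0.0263, 0.0113, -0.0011, -0.002, 0.0009], 'joint_efforts': [-1.4451, -48.7843, -35.7209, -0.0044, 0.0359, -0.0481], 'tool_pos': [0.4817, -0.2214, 0.216], 'ee_rot': [-0.0006, 0.5923, 0.8057, -0.0], 'ft_force': [0.3431, 0.0876, -0.2269], 'moment': [-0.0771, -0.0222, 0.0282], 'gripper_force': 0.0, 'grip_width': 1.0066}
[261.1 181.5]
[261.7 162.1]
[261.2 205. ]
[358.3 288.4]
```

View pics/w0.png

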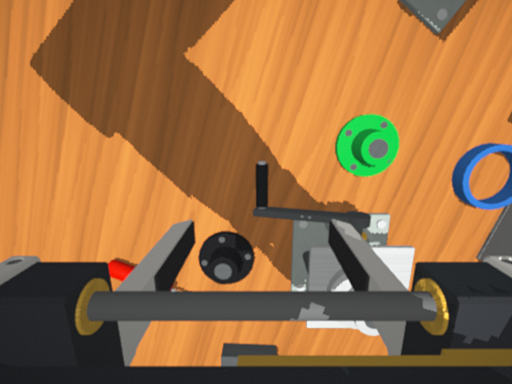

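The wrist view has the handle from (262,162) to (261,207). That matches the projected measurement within 2 px, and both fingers have a clear way down beside it. Descending and closing.

carry_out([
  [0,0,0,0,-0.1,-5,1],
  [0,0,0,0,-0.1,-10,1],
  [0,0,0,0,-0.1,-14,1],
  [0,0,0,0,-0.1,-17,1],
  [0,0,0,0,-0.1,-18.4,1],
  [0,0,0,0,-0.1,-18.4,0.6],
  [0,0,0,0,-0.1,-18.4,0.35],
  [0,0,0,0,-0.1,-18.4,0.25],
])

```text
t: 3.02
tool_pos: [0.4826, -0.223, 0.0335]
ee_rot: [0.001, 0.592, 0.806, 0.0]
ft_force: [-0.3, 0.3, -0.3]
grip_width: 0.72
gripper_force: 0.0
```

carry_out([
  [0,0,0,0,0,0,0.15],
  [0,0,0,0,0,0,0.1],
  [0,0,0,0,0,0,0],
  [0,0,0,0,0,0,0],
  [0,0,0,0,0,0,0],
  [0,0,0,0,0,0,0],
])

```text
t: 3.78
tool_pos: [0.4822, -0.2228, 0.0325]
ee_rot: [0.0, 0.592, 0.806, 0.0]
ft_force: [1.2, -0.4, -0.6]
grip_width: 0.16
gripper_force: 45.0
```

```bash
python3 - <<'E'
from h import *
s=observe();print({k:np.round(s[k],4).tolist() for k in('t','tool_pos','ft_force','moment','gripper_force','grip_width')})
y=np.radians(17.3)
for a in np.arange(0,1.83,1.82/16):
    p=np.array([-.12*np.cos(a-.25),.12*np.sin(a-.25)]);q=np.array([-.12*np.cos(.25),-.12*np.sin(.25)])
    d=(p-q)*100;print(round(a,2),(d[0]*np.cos(y)).round(2),(d[0]*np.sin(y)).round(2),d[1].round(2))
E
```

```text
{'t': 3.775, 'tool_pos': [0.4822, -0.2228, 0.0325], 'ft_force': [1.1554, -0.36, -0.6159], 'moment': [0.0599, -0.0551, -0.003], 'gripper_force': 45.0, 'grip_width': 0.1596}
0.0 0.0 0.0 0.0
0.11 -0.25 -0.08 1.34
0.23 -0.35 -0.11 2.7
0.34 -0.31 -0.1 4.06
0.46 -0.12 -0.04 5.41
0.57 0.22 0.07 6.73
0.68 0.7 0.22 8.0
0.8 1.31 0.41 9.2
0.91 2.05 0.64 10.33
1.02 2.91 0.91 11.35
1.14 3.87 1.2 12.27
1.25 4.92 1.53 13.07
1.36 6.06 1.89 13.74
1.48 7.26 2.26 14.27
1.59 8.51 2.65 14.66
1.71 9.79 3.05 14.89
1.82 11.09 3.45 14.97
```

The roller is gripped, with the opening at about 15 mm and 45 N on the pads. I'll swing along the arc in steps.

carry_out([
  [0,0,0,-0.15,-0.05,0.7,0],
  [0,0,0,-0.25,-0.08,1.34,0],
  [0,0,0,-0.35,-0.11,2.7,0],
  [0,0,0,-0.31,-0.1,4.06,0],
  [0,0,0,-0.31,-0.1,4.06,0],
])

```text
t: 4.4
tool_pos: [0.4791, -0.2238, 0.0741]
ee_rot: [0.0, 0.592, 0.806, 0.0]
ft_force: [2.9, -0.3, -4.9]
grip_width: 0.158
gripper_force: 45.0
```

carry_out([
  [0,0,0,0.19,0.06,1.35,0],
  [0,0,0,0.53,0.17,2.67,0],
  [0,0,0,1.01,0.32,3.94,0],
  [0,0,0,1.62,0.51,5.14,0],
  [0,0,0,2.36,0.74,6.27,0],
  [0,0,0,3.22,1.01,7.29,0],
  [0,0,0,4.18,1.3,8.21,0],
  [0,0,0,4.18,1.3,8.21,0],
])

```text
t: 5.4
tool_pos: [0.5212, -0.2106, 0.1557]
ee_rot: [0.0, 0.592, 0.806, -0.0]
ft_force: [-6.9, -2.5, -0.1]
grip_width: 0.159
gripper_force: 45.0
```

carry_out([
  [0,0,0,1.05,0.33,0.8,0],
  [0,0,0,2.19,0.69,1.47,0],
  [0,0,0,3.39,1.06,2.0,0],
  [0,0,0,4.64,1.45,2.39,0],
  [0,0,0,5.3,1.65,2.53,0],
  [0,0,0,5.92,1.85,2.62,0],
  [0,0,0,5.92,1.85,2.62,0],
])

```text
t: 6.28
tool_pos: [0.58, -0.1924, 0.1816]
ee_rot: [0.0, 0.592, 0.806, -0.0]
ft_force: [-5.7, -1.9, 3.1]
grip_width: 0.156
gripper_force: 45.0
```

```bash
python3 - <<'E'
from h import *
s=observe();print({k:np.round(s[k],4).tolist() for k in('t','tool_pos','ft_force','moment')})
a=grab_frame('scene');b=grab_frame('top');cv2.imwrite('pics/scene1.png',a);cv2.imwrite('pics/top1.png',b)
cv2.imwrite('pics/crop2.png',np.hstack([cv2.resize(x,(400,400),interpolation=cv2.INTER_CUBIC) for x in(b[135:235,300:400],a[100:200,150:250])]))
E
```

```text
{'t': 6.275, 'tool_pos': [0.58, -0.1924, 0.1816], 'ft_force': [-5.6661, -1.9194, 3.0633], 'moment': [-0.4376, 1.0662, -0.0451]}
```

View pics/crop2.png

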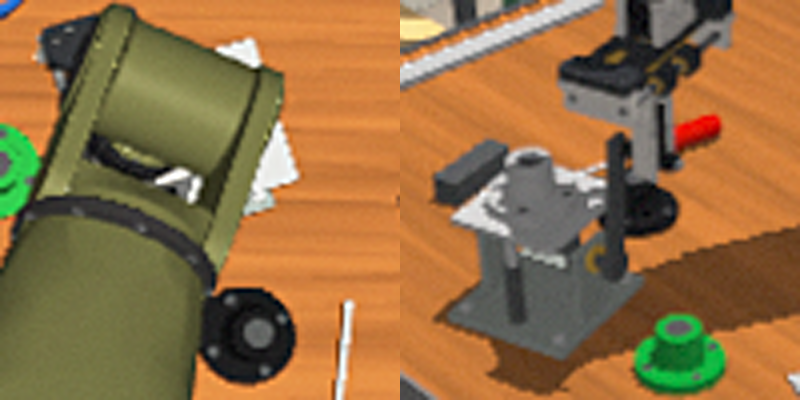

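The table is lifted with the hub standing on it, at crop (530,190), and the lever at (615,200) is nearly upright. Fitting the TCP track gives r = 120 mm and puts the shaft 13.7 mm further on along local x. This is the last stretch.

carry_out([
  [0,0,0,0.5,0.15,0.04,0],
  [0,0,0,0.9,0.28,0.06,0],
  [0,0,0,1.31,0.41,0.06,0],
  [0,0,0,1.31,0.41,0.06,0],
  [0,0,0,1.31,0.41,0.06,0],
  [0,0,0,1.31,0.41,0.06,0],
])

```text
t: 7.12
tool_pos: [0.5929, -0.1884, 0.1824]
ee_rot: [0.0, 0.592, 0.806, -0.0]
ft_force: [-5.7, -2.3, 2.6]
grip_width: 0.16
gripper_force: 45.0
```

```bash
python3 - <<'E'
from h import *
s=observe();print({k:np.round(s[k],4).tolist() for k in('t','tool_pos','ft_force','moment','gripper_force')})
p=s['tool_pos'];y=np.radians(17.3);lx=p[0]*np.cos(y)+p[1]*np.sin(y);print('lx',lx,'lever',1.82+(lx-.5103)/.12)
a=grab_frame('scene');cv2.imwrite('pics/scene2.png',a)
cv2.imwrite('pics/crop3.png',cv2.resize(a[100:200,150:250],(600,600),interpolation=cv2.INTER_CUBIC))
# vertical reference: shaft point and upright handle inner end
R=np.array([[np.cos(y),-np.sin(y)],[np.sin(y),np.cos(y)]]);b=np.array([.628,-.3007])+R@[0,.085]
for z in(.07,.19):print((6*(proj('scene',[*b,z])-[150,100])).round(0))
c=[.628,-.3007]
for z in (.0965,.114):
  print(z,[(6*(proj('scene',[*(np.array(c)+R@q),z])-[150,100])).round(0).tolist() for q in([.06,.055],[.06,-.055])])
E
```

```text
{'t': 7.125, 'tool_pos': [0.5929, -0.1884, 0.1824], 'ft_force': [-5.6769, -2.2864, 2.5905], 'moment': [-0.2817, 1.0164, 0.0229], 'gripper_force': 45.0019}
lx 0.5100315764402464 lever 1.817763137002054
[326. 397.]
[315. 228.]
0.0965 [[226.0, 397.0], [74.0, 347.0]]
0.114 [[224.0, 373.0], [71.0, 323.0]]
```

View pics/crop3.png

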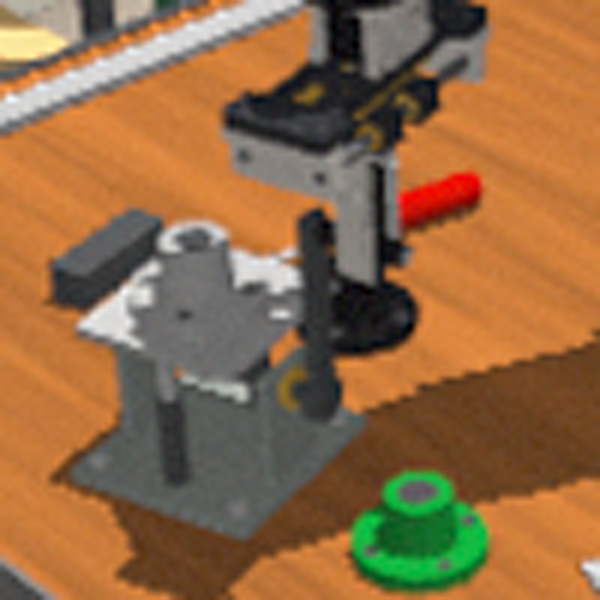

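The lever runs from (320,393) to (315,222), against (326,397) to (315,228) predicted for upright. The table's left corner is at (76,325), matching the 114 mm height. The hub stands on the table, and the measured lever angle is 1.818. Handing in.

```bash
python3 -c "
from cell import *
print(job_done())"
```

```text
the job is handed in; nothing more can be done
None
```

The job is handed in: the right lift's lever is held upright by its roller handle at about 1.818 rad (target 1.82), with the hub standing on its raised table; the left lift was left alone.

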